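Find the empty canister by its weight

ROBOT

A 6-joint arm with a two-finger parallel gripper is mounted at the origin on the work surface. World frame = base frame: x ahead of the robot, y to its left, z up, the work surface at z = 0. Lengths are in m, angles in degrees, forces in N, time in s.
With the tool pointing down it reaches from about 0.4 to 0.825 m from the base axis. Payload 7 kg.
Tool frame: the origin (TCP) lies on the centre line of the jaws, within the pads' length; the fingertips stand 19 mm ahead of it and the grasp point (between the pads) is the TCP (r.tips_ahead is the distance from the TCP to the fingertips, in m); z points along the fingers, y is the line along which they close (so a half turn about z gives the same grasp; the last joint's range is limited). The gripper opens to 88 mm and grips with 3 to 60 N. Pads are 19 mm wide; open, the fingers measure 130 mm over their backs; the gripper's body (78 mm by 193 mm) begins 47 mm behind the grasp point.
Start: joints at [88.757, 20.546, 0.682, 0, -70.136, -16.507], TCP at [0.206, 0.643, 0.246] pointing down, gripper open.
Joint ranges: [-176.03, 176.03], [-82.01, 121.73], [-58.28, 71.71], [-173.87, 95.51], [-174.79, -0.11], [-173.66, 173.66]. Speed limits (degrees/s): [136.94, 136.94, 172.46, 180, 180, 180].

INTERFACE

Orientations are given as [roll, pitch, yaw] about the fixed x, y, z axes, in that order (R = Rz(yaw) Ry(pitch) Rx(roll)).
In Python, from plant import r, viewer, close_job gives the robot as it stands. The module is installed in compiled form; this text tells all that it offers.
- The arm moves only by the tool arm_command, never from a script. Its arguments are lists of equal length, an entry for each row: "travel": the shift along the world's x, y, z scaled (see below), a list of three; "delta_rot": the turn, a rotation vector about the world's x, y, z scaled (see below), a list of three. In form: {"travel": [[dx, dy, dz], ...], "delta_rot": [[rx, ry, rz], ...]}. A call has 1 to 20 rows; each row is the pose to reach, as a shift and turn from the pose commanded when the call began; what a row does not reach only later rows make up. The controller multiplies each number of a shift by 0.5 m and each number of a turn by 90 degrees. A row lasts 1/8 s, in which the tool goes at most 62.5 mm and 10.7 degrees, less where a joint would pass 70% of its speed; a pose out of reach is approached as far as the arm can. A call with a number of a shift or a turn outside -1 to 1 is refused whole. A call with a gripper value outside its range is refused whole. "grip" is the opening, from 0 (shut) to 1 (fully open), set as the call begins (left out, the last holds). The fingers move at their own pace and stop on an object; "newtons" is the grip in N (left out, the last holds). Time passes only in rows, so rows that repeat a pose let the fingers close. It gives the time, the measured TCP pose, the force, the opening and the grip force at its end, in the units of the state.
- r.get_state(): the state, without advancing time (a new reading comes with each control period).
- viewer.capture(name): name is "side" or "top"; returns a dict with "img" (400x640x3 uint8, red, green, blue), "camera_matrix" (3x3 intrinsics, pixels), "R" (3x3) and "t" (3): a world point X has camera coordinates R X + t. Camera axes: x right, y down, z forward; pixel columns grow to the right and rows downward; lengths in m; the calibration is good to about 2 mm. A picture is of the moment at which its call begins. There is no depth.
- close_job(): hands the job in; it is judged then, once.
The state is a dict: "time_s": time; "joints": joint angles; "qd": joint speeds; "joint_torque": joint torques, N m; "tcp_pos": TCP position; "eef_rot": TCP orientation; "contact_force": force on the tool from outside, world axes, zero at the start; "moment": the same for the moment, N m; "gripper_width": finger opening in m; "gripper_force": force on a finger pad.
Only numpy, scipy, OpenCV 4.12 (cv2) and the standard library are available. Lean on these libraries where they do the work, as an engineer would, in place of code of your own. Each camera call takes 0.05 s, during which the arm holds its last target. There are 200 camera calls.

TASK

One of the three closed canisters on the slate board is empty and the other two are full; they look alike, so feel by weight which one it is. Stand the empty canister upright inside the wooden refill tray, and leave each full one standing upright, centred on the coaster it started on. Set canisters down rather than dropping or tipping them, and do not disturb the mug, the pepper mill or the bottle.

Things in the scene. Friction and masses are not known exactly. Their poses are not given: they have to be found in the camera images.
- tin_left: left one (left = +y) of three identical closed steel canisters: round, 80 mm across, 90 mm tall, with a firmly fixed wooden lid (82 mm across, top 102 mm above the underside) and a round wooden knob on it, 30 mm across, 102 to 130 mm above the underside; can be lifted by the knob. Empty 0.14 to 0.22 kg, full 0.45 to 0.75 kg. Origin: centre of the underside; z up.
- tin_middle: middle one (left = +y) of three identical closed steel canisters: round, 80 mm across, 90 mm tall, with a firmly fixed wooden lid (82 mm across, top 102 mm above the underside) and a round wooden knob on it, 30 mm across, 102 to 130 mm above the underside; can be lifted by the knob. Empty 0.14 to 0.22 kg, full 0.45 to 0.75 kg. Origin: centre of the underside; z up.
- tin_right: right one (left = +y) of three identical closed steel canisters: round, 80 mm across, 90 mm tall, with a firmly fixed wooden lid (82 mm across, top 102 mm above the underside) and a round wooden knob on it, 30 mm across, 102 to 130 mm above the underside; can be lifted by the knob. Empty 0.14 to 0.22 kg, full 0.45 to 0.75 kg. Origin: centre of the underside; z up.
- coaster_left (a point): centre of the top of the left cork coaster, on which the left canister starts: 104 mm across, top 14 mm above the counter
- coaster_middle (a point): centre of the top of the middle cork coaster, on which the middle canister starts: 104 mm across, top 14 mm above the counter
- coaster_right (a point): centre of the top of the right cork coaster, on which the right canister starts: 104 mm across, top 14 mm above the counter
- board: black slate board 160 x 410 mm, 10 mm thick, fixed to the counter, carrying the three coasters in a row along its y axis, 135 mm apart (left at +135 mm, right at -135 mm). Origin: centre of its underside.
- tray: shallow light-wood refill tray, 200 x 200 mm outside, 16 mm high, walls 6 mm thick, inner floor 6 mm above the counter, fixed to the counter, to the right of the board. Origin: centre of its underside; x and y along its sides.
- mug: blue ceramic mug, 76 mm across, 85 mm tall, handle at its +y side; bystander. Origin: centre of the underside.
- mill: dark wooden pepper mill, 54 mm across, 150 mm tall; bystander. Origin: centre of the underside.
- oil: green glass bottle of 64 mm across, 200 mm tall; bystander. Origin: centre of the underside.
Things that resemble listed ones, but are neither listed nor needed, are in the scene too. Leave any purple look-alike of the tin_left alone.

How it is judged (in metres and radians):
At the end, for the whole second after the job is handed in: The empty canister (under 3.2 N on the tray) stands on the tray floor within 60 mm of its centre along each side; each full one (over 3.2 N on the board) stands within 20 mm of its own coaster's centre; all upright within 0.1 rad and at rest (((contact force between tin_left and tray between 0.6 and 3.2 N and z of tin_left in the frame of tray below 0.014 m and x of tin_left in the frame of tray between -0.06 and 0.06 m and y of tin_left in the frame of tray between -0.06 and 0.06 m and angle between each of tin_left, tin_middle, tin_right's own z axis and vertical below 0.1 rad and linear speed of each of tin_left, tin_middle, tin_right below 0.02 m/s and horizontal distance between tin_middle and coaster_middle below 0.02 m and contact force between each of tin_middle, tin_right and board above 3.2 N and horizontal distance between tin_right and coaster_right below 0.02 m) or (contact force between tin_middle and tray between 0.6 and 3.2 N and z of tin_middle in the frame of tray below 0.014 m and x of tin_middle in the frame of tray between -0.06 and 0.06 m and y of tin_middle in the frame of tray between -0.06 and 0.06 m and angle between each of tin_left, tin_middle, tin_right's own z axis and vertical below 0.1 rad and linear speed of each of tin_left, tin_middle, tin_right below 0.02 m/s and horizontal distance between tin_left and coaster_left below 0.02 m and contact force between each of tin_left, tin_right and board above 3.2 N and horizontal distance between tin_right and coaster_right below 0.02 m) or (contact force between tin_right and tray between 0.6 and 3.2 N and z of tin_right in the frame of tray below 0.014 m and x of tin_right in the frame of tray between -0.06 and 0.06 m and y of tin_right in the frame of tray between -0.06 and 0.06 m and angle between each of tin_left, tin_middle, tin_right's own z axis and vertical below 0.1 rad and linear speed of each of tin_left, tin_middle, tin_right below 0.02 m/s and horizontal distance between tin_left and coaster_left below 0.02 m and contact force between each of tin_left, tin_middle and board above 3.2 N and horizontal distance between tin_middle and coaster_middle below 0.02 m))); the robot touches nothing.
It fails at once if the mug, the pepper mill or the bottle is moved by more than 30 mm (distance of any of mug, mill, oil from where it was at the start of the episode above 0.03 m).
It fails at once if a canister is tipped by more than 40 degrees (angle between any of tin_left, tin_middle, tin_right's own z axis and vertical above 0.7 rad).
It fails at once if a canister is let go in the air (underside more than 45 mm above the counter) ((height (world z) of tin_left above 0.045 m and contact force between the fingers and tin_left below 0.02 N) or (height (world z) of tin_middle above 0.045 m and contact force between the fingers and tin_middle below 0.02 N) or (height (world z) of tin_right above 0.045 m and contact force between the fingers and tin_right below 0.02 N)).
It also fails if it takes over 64 s, if anything falls off the work surface, if the arm or the gripper's body presses on something with over 40 N, if the wrist force passes 120 N, or if a joint passes its speed limit or range.

## Working session

There is one attempt and no reset: what is moved stays moved. The work goes in short steps, Python scripts to look and compute and a tool call to move; the robot and the scene stay as the last step left them, time stands still between calls to the robot, and variables do not carry over. Pictures are saved under pics/ and viewed, at most 10 in all, crops included, and the job is handed in when it is done.

Besides the shell and the picture viewer there is one more tool, called after "Request:" as name(argument=value, ...), one argument or row to a line, values as JSON. arm_command: Moves the arm, as the interface text tells. Shifts and turns lie within -1 to 1; 1 stands for 0.5 m of shift or 90 degrees of turn. Its arguments: {"type":"object","properties":{"travel":{"type":"array"},"delta_rot":{"type":"array"},"grip":{"type":"number"},"newtons":{"type":"number"}},"required":["travel","delta_rot"]}

```bash
mkdir -p pics
cat > h.py <<'E'
import numpy as np, cv2
from plant import r, viewer
def cap(n,save=None):
    c=viewer.capture(n)
    if save: cv2.imwrite('pics/'+save,c['img'][:,:,::-1])
    return c
def ray(c,u,v,z):
    K,R,t=[np.array(c[k],float) for k in('camera_matrix','R','t')]
    o=-R.T@t.ravel(); d=R.T@np.linalg.solve(K,[u,v,1]); return o+d*(z-o[2])/d[2]
E
python3 - <<'E'
from h import *
s=r.get_state(); print({k:np.round(v,3) for k,v in s.items()})
for n in('top','side'):
    c=cap(n,n+'0.png'); print(n,np.round(-np.array(c['R']).T@np.array(c['t']).ravel(),3))
    np.savez(n+'0.npz',**c)
E
```

```text
{'time_s': np.float64(0.0), 'joints': array([ 8.8757e+01,  2.0592e+01,  6.3400e-01, -2.2000e-02, -7.0135e+01,
       -1.6507e+01]), 'qd': array([-0.029,  0.098,  0.062, -0.092, -0.041, -0.065]), 'joint_torque': array([-1.0000e-03, -5.8271e+01,  2.9305e+01,  6.9970e+00,  7.0000e-03,
       -0.0000e+00]), 'tcp_pos': array([0.206, 0.642, 0.245]), 'eef_rot': array([ 1.79905e+02, -7.00000e-03, -1.77580e+01]), 'contact_force': array([ 0.048, -0.185,  0.325]), 'moment': array([-0.057, -0.042,  0.021]), 'gripper_force': np.float64(0.0), 'gripper_width': np.float64(0.088)}
top [ 0.541 -0.006  1.27 ]
side [ 0.31  -0.849  1.017]
```

View pics/top0.png

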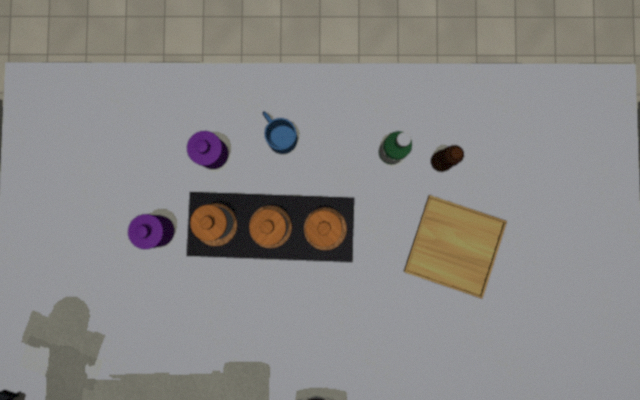

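View pics/side0.png

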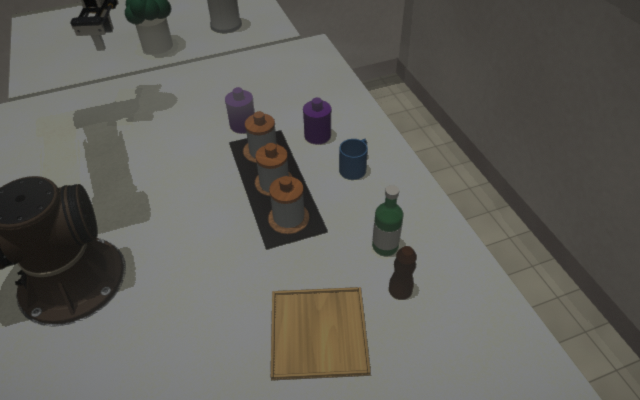

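Top view: three orange-lidded steel canisters stand on the black board at about (213,225), (270,227) and (325,229). The purple look-alikes are at (206,149) and (148,231). The tray is at (455,247), mug (281,135), bottle (397,147) and mill (447,158). The side view agrees, with the canisters at (260,135), (271,165) and (287,203).

What could be taken for the canisters I want: the three above, and the purple pair at (206,149) and (148,231), which are off the board and which I reject. Next I'll measure and check a crop.

```bash
cat > meas.py <<'E'
from h import *
def blobs(m,amin):
    cs,_=cv2.findContours(m.astype(np.uint8),cv2.RETR_EXTERNAL,cv2.CHAIN_APPROX_NONE)
    return [c for c in cs if cv2.contourArea(c)>amin]
E
python3 - <<'E'
from meas import *
c=dict(np.load('top0.npz')); im=c['img']; s=dict(np.load('side0.npz'))
hsv=cv2.cvtColor(im,cv2.COLOR_RGB2HSV)
H,S,V=[hsv[:,:,i].astype(int) for i in range(3)]
print('axes',[ray(c,u,v,0).round(3)[:2] for u,v in((320,200),(330,200),(320,210))])
# board
m=(V<60); m[:, :180]=0; m[:,365:]=0; m[:185]=0; m[275:]=0
pts=np.vstack(blobs(m,50)); q=cv2.boxPoints(cv2.minAreaRect(cv2.convexHull(pts)))
P=np.array([ray(c,u,v,.01)[:2] for u,v in q]); ctr=P.mean(0)
e=[np.linalg.norm(P[i]-P[i-1]) for i in range(4)]
k=int(np.argmax(e)); d=P[k]-P[k-1]; d/=np.linalg.norm(d); d*=np.sign(d[1])
print('board',ctr.round(4),np.round(e,3),'ydir',d.round(3)); 
for n,o in(('L',.135),('M',0),('R',-.135)): print('coaster',n,(ctr+o*d).round(4))
# tray
m=(H>8)&(H<28)&(S>60)&(V>110); m[:,:390]=0; m[:185]=0
b=max(blobs(m,500),key=cv2.contourArea); q=cv2.boxPoints(cv2.minAreaRect(b))
P=np.array([ray(c,u,v,.016)[:2] for u,v in q]); e=[np.linalg.norm(P[i]-P[i-1]) for i in range(4)]
print('tray',P.mean(0).round(4),np.round(e,3),'ang',np.degrees(np.arctan2(*(P[1]-P[0])[::-1])).round(1))
# lids
m=(H>4)&(H<18)&(S>120)&(V>60); m[:, :180]=0; m[:,365:]=0; m[:185]=0; m[275:]=0
for b in blobs(m,200):
    (u,v),rad=cv2.minEnclosingCircle(b); p=ray(c,u,v,.116)
    print('lid',(round(u),round(v)),p.round(4),'diam',2*np.linalg.norm(ray(c,u+rad,v,.116)-p).round(4))
# others: base-ish centres
for n,u,v,z in(('mug',282,135,.085),('oilcap',404,139,.2),('mill',455,154,.15),('pA',203,147,.116),('pB',143,231,.1)): print(n,ray(c,u,v,z).round(3))
print(V[190:265:8,200:340:20])
cv2.imwrite('pics/crop.png',cv2.resize(im[120:310,120:520,::-1],None,fx=2,fy=2,interpolation=cv2.INTER_CUBIC))
E
```

```text
axes [array([ 0.599, -0.009]), array([ 0.599, -0.033]), array([ 0.574, -0.009])]
board [0.5325 0.1146] [0.404 0.156 0.407 0.155] ydir [0.032 1.   ]
coaster L [0.5367 0.2495]
coaster M [0.5325 0.1146]
coaster R [ 0.5282 -0.0203]
tray [ 0.4869 -0.3401] [0.199 0.199 0.201 0.198] ang -18.7
lid (325, 228) [ 0.5291 -0.0195  0.116 ] diam 0.0972
lid (270, 227) [0.5326 0.1047 0.116 ] diam 0.0972
lid (213, 224) [0.5388 0.2334 0.116 ] diam 0.1072
mug [0.747 0.081 0.085]
oilcap [ 0.719 -0.185  0.2  ]
mill [ 0.695 -0.305  0.15 ]
pA [0.713 0.259 0.116]
pB [0.521 0.397 0.1  ]
[[149 151 153 156 154 155 156]
 [ 29  34  34  34  28  31  29]
 [ 75  77  30  38  17  33  16]
 [141 132  30 138 101  35 150]
 [131 136  28 137 149  29 115]
 [143 141  30 132 146  26 138]
 [115  75  34 151 129  31 135]
 [ 27  43  30  64  45  34 128]
 [ 28  32  30  29  33  31  33]
 [153 154 153 153 153 153 148]]
```

View pics/crop.png

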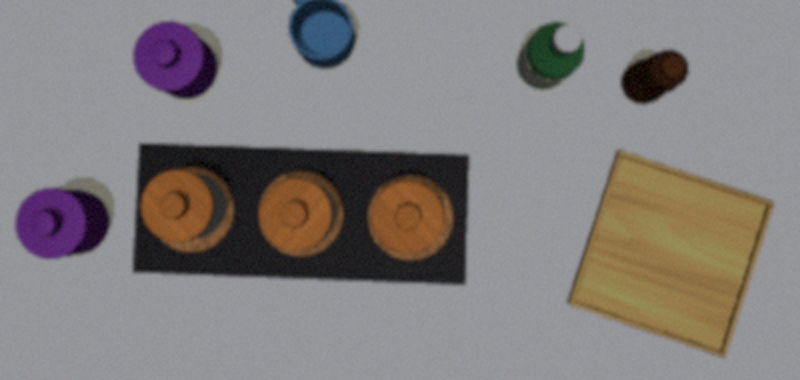

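The crop shows the three orange-lidded canisters, each on its own coaster, with knobs at crop (174,204), (293,212) and (408,216), i.e. image (207,222), (266.5,226) and (324,228). The purple pair is clearly separate. The lid blobs merge with the coasters (97–107 mm across), so I'll locate the lids by circle fits and check them with the side view's knobs.

Run:
```python
from meas import *
c=dict(np.load('top0.npz')); s=dict(np.load('side0.npz'))
for n,u,v in(('L',207,222),('M',266.5,226),('R',324,228)): print('knobtop',n,ray(c,u,v,.144).round(4))
g=cv2.resize(cv2.cvtColor(c['img'],cv2.COLOR_RGB2GRAY),None,fx=4,fy=4,interpolation=cv2.INTER_CUBIC)
g=cv2.GaussianBlur(g,(0,0),3)
f=c['camera_matrix'][0][0]
for n,u,v in(('L',207,222),('M',266.5,226),('R',324,228)):
  for what,dia,z,w in(('lid',.082,.116,36),('knob',.03,.144,14)):
    rad=f*dia/2/(1.27-z)*4
    x0,y0=int((u-w)*4),int((v-w)*4); roi=g[y0:y0+8*w,x0:x0+8*w]
    h=cv2.HoughCircles(roi,cv2.HOUGH_GRADIENT_ALT if 0 else cv2.HOUGH_GRADIENT,1,30,param1=40,param2=10,minRadius=int(rad-4),maxRadius=int(rad+4))
    if h is not None:
      a,b,q=h[0][0]; uu,vv=(a+x0+.5)/4-.5,(b+y0+.5)/4-.5
      print(what,n,(uu,vv),'r',round(q/4,1),round(rad/4,1),ray(c,uu,vv,z).round(4))
# side view: project estimates
K,R,t=s['camera_matrix'],s['R'],s['t'].ravel()
for X in([.5367,.2495,.144],[.5325,.1146,.144],[.5282,-.0203,.144]):
  p=K@(R@np.array(X)+t); print('side knob pred',(p[:2]/p[2]).round(1))
crop=cv2.resize(s['img'][100:240,220:340,::-1],None,fx=4,fy=4,interpolation=cv2.INTER_CUBIC); cv2.imwrite('pics/sidecrop.png',crop)
```

```text
knobtop L [0.5421 0.2409 0.144 ]
knobtop M [0.5341 0.1093 0.144 ]
knobtop R [ 0.5305 -0.0174  0.144 ]
lid L (np.float32(208.0), np.float32(222.0)) r 17.8 18.1 [0.5421 0.2448 0.116 ]
knob L (np.float32(207.5), np.float32(222.0)) r 6.7 6.8 [0.5421 0.2398 0.144 ]
lid M (np.float32(266.75), np.float32(227.5)) r 18.3 18.1 [0.5305 0.1116 0.116 ]
lid R (np.float32(322.0), np.float32(228.25)) r 18.8 18.1 [ 0.5296 -0.0132  0.116 ]
side knob pred [256.1 113.6]
side knob pred [269.5 145.2]
side knob pred [284.8 181.4]
```

View pics/sidecrop.png

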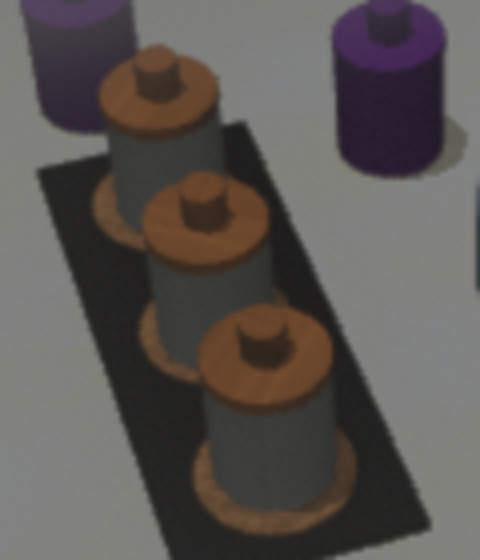

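Side-crop knob tops at crop (157,60), (204,187), (263,322), i.e. image (259.3,115), (271,146.8), (285.8,180.5). I'll cast these onto z=0.144 and compare with the top view.

Run:
```python
from meas import *
s=dict(np.load('side0.npz'))
for u,v in((259.25,115),(271,146.75),(285.75,180.5)): print(ray(s,u,v,.144).round(4))
```

```text
[0.5429 0.2404 0.144 ]
[0.5343 0.1077 0.144 ]
[ 0.5312 -0.0183  0.144 ]
```

Both views agree within 2 mm: knobs at L (0.542,0.2405), M (0.534,0.1085) and R (0.531,-0.018), all about 130 mm apart, within reach and lying on the coasters. Going above the left one first.

Request:
arm_command(
  travel=[
    [0.03,-0.03,0],
    [0.1,-0.12,0],
    [0.18,-0.21,0],
    [0.26,-0.31,0],
    [0.34,-0.41,0],
    [0.42,-0.5,0],
    [0.5,-0.6,0],
    [0.57,-0.68,0],
    [0.63,-0.75,0],
    [0.66,-0.79,0],
    [0.672,-0.803,0],
    [0.672,-0.803,0],
    [0.672,-0.803,0],
  ],
  delta_rot=[
    [0,0,0],
    [0,0,0],
    [0,0,0],
    [0,0,0],
    [0,0,0],
    [0,0,0],
    [0,0,0],
    [0,0,0],
    [0,0,0],
    [0,0,0],
    [0,0,0],
    [0,0,0],
    [0,0,0],
  ],
  grip=1,
  newtons=20,
)

```text
time_s: 1.72
tcp_pos: [0.5414, 0.2419, 0.2456]
eef_rot: [-180.0, 0.0, -17.7]
contact_force: [-0.1, 0.7, 0.3]
gripper_width: 0.0881
gripper_force: 0.0
```

Request:
arm_command(
  travel=[
    [0,0,-0.04],
    [0,-0.002,-0.1],
    [0,-0.002,-0.15],
    [0,-0.002,-0.185],
    [0,-0.002,-0.205],
    [0,-0.002,-0.212],
    [0,-0.002,-0.212],
    [0,-0.002,-0.212],
  ],
  delta_rot=[
    [0,0,0],
    [0,0,0],
    [0,0,0],
    [0,0,0],
    [0,0,0],
    [0,0,0],
    [0,0,0],
    [0,0,0],
  ],
)

```text
time_s: 2.72
tcp_pos: [0.5421, 0.2406, 0.1403]
eef_rot: [-179.9, -0.0, -17.7]
contact_force: [0.2, 0.2, 0.4]
gripper_width: 0.0873
gripper_force: 0.0
```

Request:
arm_command(
  travel=[
    [0,0,0],
    [0,0,0],
    [0,0,0],
    [0,0,0],
    [0,0,0],
    [0,0,0],
    [0,0,0],
    [0,0,0],
  ],
  delta_rot=[
    [0,0,0],
    [0,0,0],
    [0,0,0],
    [0,0,0],
    [0,0,0],
    [0,0,0],
    [0,0,0],
    [0,0,0],
  ],
  grip=0,
  newtons=25,
)

```text
time_s: 3.72
tcp_pos: [0.5416, 0.2403, 0.1394]
eef_rot: [180.0, 0.0, -17.8]
contact_force: [-0.2, 0.8, -2.0]
gripper_width: 0.0295
gripper_force: 24.8
```

Request:
arm_command(
  travel=[
    [0,0,0.01],
    [0,0,0.025],
    [0,0,0.04],
    [0,0,0.044],
    [0,0,0.044],
    [0,0,0.044],
  ],
  delta_rot=[
    [0,0,0],
    [0,0,0],
    [0,0,0],
    [0,0,0],
    [0,0,0],
    [0,0,0],
  ],
)

```text
time_s: 4.47
tcp_pos: [0.5416, 0.2402, 0.1613]
eef_rot: [180.0, 0.0, -17.8]
contact_force: [-0.1, -0.5, -1.7]
gripper_width: 0.0298
gripper_force: 24.8
```

Run:
```python
from h import *
s=r.get_state(); print({k:np.round(s[k],3) for k in('time_s','tcp_pos','contact_force','moment','gripper_width','gripper_force')})
c=cap('top'); c2=cap('side'); np.savez('t1.npz',**c); np.savez('s1.npz',**c2)
g=cv2.resize(c['img'][170:290,170:370,::-1],None,fx=3,fy=3,interpolation=cv2.INTER_CUBIC)
h=cv2.resize(c2['img'][80:240,200:360,::-1],None,fx=2.25,fy=2.25,interpolation=cv2.INTER_CUBIC)
o=np.zeros((720,600,3),np.uint8); o[:360,:600]=g; o[360:,:360]=h
cv2.imwrite('pics/lift1.png',cv2.resize(o,(500,600)))
s=r.get_state(); print(s['contact_force'])
```

```text
{'time_s': np.float64(4.475), 'tcp_pos': array([0.542, 0.24 , 0.161]), 'contact_force': array([-0.083, -0.491, -1.696]), 'moment': array([ 0.052,  0.047, -0.008]), 'gripper_width': np.float64(0.03), 'gripper_force': np.float64(24.76)}
[ 0.87397035  0.85942878 -1.46226817]
```

View pics/lift1.png

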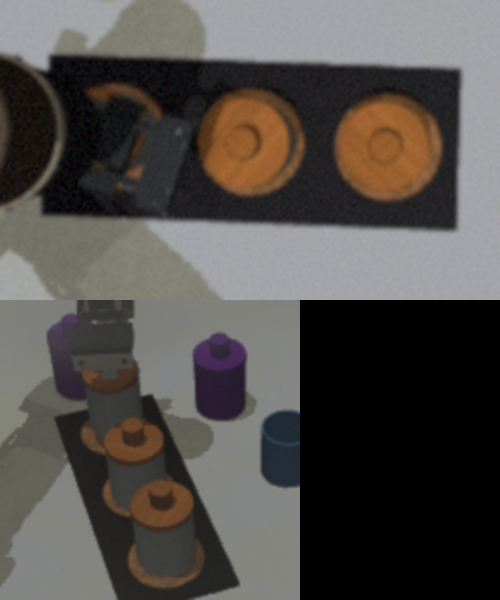

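The left canister hangs from the jaws (side crop: underside clear of its coaster near (110,440)), pulling about 1.7–2 N, which suggests it is the empty one. I'll lift it higher to confirm.

Request:
arm_command(
  travel=[
    [0,0,0.02],
    [0,0,0.06],
    [0,0,0.11],
    [0,0,0.17],
    [0,0,0.22],
    [0,0,0.26],
    [0,0,0.29],
    [0,0,0.3],
    [0,0,0.3],
    [0,0,0.3],
  ],
  delta_rot=[
    [0,0,0],
    [0,0,0],
    [0,0,0],
    [0,0,0],
    [0,0,0],
    [0,0,0],
    [0,0,0],
    [0,0,0],
    [0,0,0],
    [0,0,0],
  ],
)

```text
time_s: 5.82
tcp_pos: [0.5415, 0.2402, 0.3106]
eef_rot: [179.9, 0.1, -17.8]
contact_force: [0.1, 0.6, -1.3]
gripper_width: 0.0297
gripper_force: 24.8
```

Run:
```python
from h import *
f=[]
for i in range(6):
    c=viewer.capture('side'); s=r.get_state(); f.append(s['contact_force'])
print(np.mean(f,0).round(2),np.std(f,0).round(2),s['gripper_width'],s['tcp_pos'].round(4) if hasattr(s['tcp_pos'],'round') else s['tcp_pos'])
cv2.imwrite('pics/lift2.png',c['img'][:300,150:450,::-1])
```

```text
[ 0.24  0.28 -2.03] [0.28 0.39 0.48] 0.029909465510140502 [0.5418 0.2403 0.3113]
```

View pics/lift2.png

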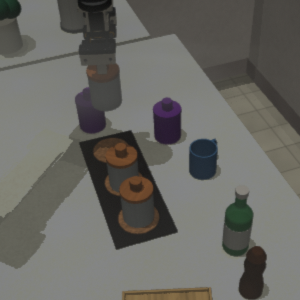

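At crop (104,85) the canister hangs high and level above the bare left coaster (110,150). The averaged pull is 2.0 N ±0.5, i.e. about 0.2 kg, against at least 4.4 N for a full one. So the left one is empty, and the full ones stay untouched. Carrying it to the tray.

Request:
arm_command(
  travel=[
    [0,-0.02,0],
    [-0.005,-0.07,0],
    [-0.01,-0.15,0],
    [-0.02,-0.24,0],
    [-0.03,-0.33,0],
    [-0.04,-0.42,0],
    [-0.05,-0.51,0],
    [-0.06,-0.6,0],
    [-0.07,-0.69,0],
    [-0.08,-0.77,0],
    [-0.09,-0.84,0],
    [-0.1,-0.9,0],
    [-0.105,-0.94,0],
    [-0.109,-0.96,0],
  ],
  delta_rot=[
    [0,0,0],
    [0,0,0],
    [0,0,0],
    [0,0,0],
    [0,0,0],
    [0,0,0],
    [0,0,0],
    [0,0,0],
    [0,0,0],
    [0,0,0],
    [0,0,0],
    [0,0,0],
    [0,0,0],
    [0,0,0],
  ],
)

```text
time_s: 7.88
tcp_pos: [0.486, -0.2413, 0.3117]
eef_rot: [180.0, -0.0, -17.9]
contact_force: [-0.6, -0.5, -2.0]
gripper_width: 0.03
gripper_force: 24.8
```

Request:
arm_command(
  travel=[
    [0,-0.03,0],
    [0,-0.08,0],
    [0,-0.13,0],
    [0,-0.17,0],
    [0,-0.19,0],
    [0,-0.2,0],
    [0,-0.2,0],
    [0,-0.2,0],
  ],
  delta_rot=[
    [0,0,0],
    [0,0,0],
    [0,0,0],
    [0,0,0],
    [0,0,0],
    [0,0,0],
    [0,0,0],
    [0,0,0],
  ],
)

```text
time_s: 8.88
tcp_pos: [0.4874, -0.3392, 0.3117]
eef_rot: [-180.0, -0.0, -17.7]
contact_force: [-0.0, 0.0, -1.3]
gripper_width: 0.0297
gripper_force: 24.8
```

Request:
arm_command(
  travel=[
    [0,0,-0.02],
    [0,0,-0.07],
    [0,0,-0.14],
    [0,0,-0.21],
    [0,0,-0.27],
    [0,0,-0.31],
    [0,0,-0.335],
    [0,0,-0.345],
    [0,0,-0.348],
    [0,0,-0.348],
  ],
  delta_rot=[
    [0,0,0],
    [0,0,0],
    [0,0,0],
    [0,0,0],
    [0,0,0],
    [0,0,0],
    [0,0,0],
    [0,0,0],
    [0,0,0],
    [0,0,0],
  ],
)

```text
time_s: 10.12
tcp_pos: [0.4877, -0.3398, 0.1382]
eef_rot: [180.0, -0.1, -17.7]
contact_force: [-0.7, -0.5, -1.3]
gripper_width: 0.0294
gripper_force: 24.8
```

Request:
arm_command(
  travel=[
    [0,0,-0.003],
    [0,0,-0.006],
    [0,0,-0.009],
    [0,0,-0.012],
    [0,0,-0.012],
    [0,0,-0.012],
    [0,0,-0.012],
  ],
  delta_rot=[
    [0,0,0],
    [0,0,0],
    [0,0,0],
    [0,0,0],
    [0,0,0],
    [0,0,0],
    [0,0,0],
  ],
)

```text
time_s: 11.0
tcp_pos: [0.4873, -0.3396, 0.1315]
eef_rot: [-180.0, 0.0, -17.7]
contact_force: [-0.0, 0.0, -0.6]
gripper_width: 0.0297
gripper_force: 24.8
```

Run:
```python
from h import *
f=[]
for i in range(4):
    c=viewer.capture('top'); s=r.get_state(); f.append(s['contact_force'])
print(np.mean(f,0).round(2),np.round(s['tcp_pos'],4))
```

```text
[-0.37 -0.19 -1.64] [ 0.4873 -0.3396  0.1316]
```

Still hanging, so I'll lower it a little further until the pull vanishes.

Request:
arm_command(
  travel=[
    [0,0,-0.001],
    [0,0,-0.002],
    [0,0,-0.003],
    [0,0,-0.003],
    [0,0,-0.003],
  ],
  delta_rot=[
    [0,0,0],
    [0,0,0],
    [0,0,0],
    [0,0,0],
    [0,0,0],
  ],
)

```text
time_s: 11.82
tcp_pos: [0.4881, -0.3399, 0.1313]
eef_rot: [180.0, -0.1, -17.7]
contact_force: [-0.2, 2.2, 6.9]
gripper_width: 0.0299
gripper_force: 24.8
```

Run:
```python
from h import *
f=[]
for i in range(4):
    c=viewer.capture('top'); s=r.get_state(); f.append(s['contact_force'])
print(np.mean(f,0).round(2),np.round(s['tcp_pos'],4))
```

```text
[-0.35  2.62  6.59] [ 0.4882 -0.3399  0.1313]
```

The canister is now resting on the tray floor (force reversed to +6.6 N). Backing off a hair, then releasing and rising.

Request:
arm_command(
  travel=[
    [0,0,0.001],
    [0,0,0.002],
    [0,0,0.002],
  ],
  delta_rot=[
    [0,0,0],
    [0,0,0],
    [0,0,0],
  ],
)

```text
time_s: 12.4
tcp_pos: [0.4875, -0.3397, 0.1313]
eef_rot: [180.0, -0.0, -17.7]
contact_force: [-0.1, 1.0, 5.0]
gripper_width: 0.0299
gripper_force: 24.8
```

Request:
arm_command(
  travel=[
    [0,0,0],
    [0,0,0],
    [0,0,0],
    [0,0,0],
    [0,0,0],
    [0,0,0],
  ],
  delta_rot=[
    [0,0,0],
    [0,0,0],
    [0,0,0],
    [0,0,0],
    [0,0,0],
    [0,0,0],
  ],
  grip=1,
)

```text
time_s: 13.15
tcp_pos: [0.4873, -0.3397, 0.1311]
eef_rot: [-180.0, -0.0, -17.7]
contact_force: [0.8, -0.1, -0.9]
gripper_width: 0.0834
gripper_force: 0.0
```

Request:
arm_command(
  travel=[
    [0,0,0.01],
    [0,0,0.04],
    [0,0,0.09],
    [0,0,0.15],
    [0,0,0.21],
    [0,0,0.27],
    [0,0,0.32],
    [-0.03,0,0.34],
    [-0.08,0,0.34],
    [-0.12,0,0.34],
    [-0.14,0,0.34],
    [-0.14,0,0.34],
  ],
  delta_rot=[
    [0,0,0],
    [0,0,0],
    [0,0,0],
    [0,0,0],
    [0,0,0],
    [0,0,0],
    [0,0,0],
    [0,0,0],
    [0,0,0],
    [0,0,0],
    [0,0,0],
    [0,0,0],
  ],
)

```text
time_s: 14.65
tcp_pos: [0.4167, -0.3398, 0.3013]
eef_rot: [180.0, -0.0, -17.8]
contact_force: [-0.5, 0.8, 0.3]
gripper_width: 0.0878
gripper_force: 0.0
```

Run:
```python
from h import *
c=cap('top'); d=cap('side'); np.savez('t2.npz',**c); np.savez('s2.npz',**d); print(r.get_state()['gripper_width'])
o=np.vstack([c['img'][100:320,150:550],d['img'][90:390,180:580]])
cv2.imwrite('pics/end.png',o[:,:,::-1])
```

```text
0.0878848779987094
```

View pics/end.png

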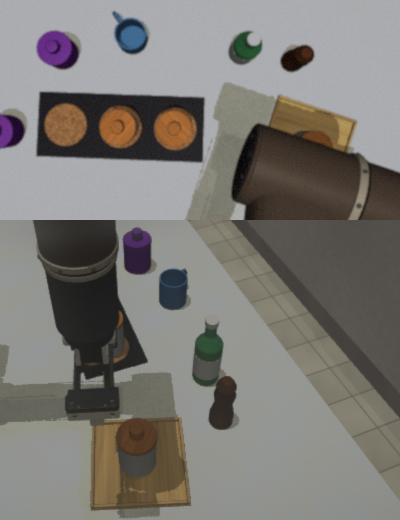

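In the side part the canister stands upright in the tray at crop (138,448), with the bystanders where they were. The bare left coaster at (65,125) in the top part lets me check the coaster centres.

Run:
```python
from meas import *
c=dict(np.load('t2.npz')); hsv=cv2.cvtColor(c['img'],cv2.COLOR_RGB2HSV)
m=(hsv[:,:,0]<22)&(hsv[:,:,1]>80)&(hsv[:,:,2]>60); m[:,:188]=0; m[:,240:]=0; m[:195]=0; m[:,:]&=True; m[258:]=0
b=max(blobs(m,200),key=cv2.contourArea); (u,v),rad=cv2.minEnclosingCircle(b)
L=ray(c,u,v,.014); print('coaster L',L.round(4),'d',(2*np.linalg.norm(ray(c,u+rad,v,.014)-L)).round(4))
for n,k,p in(('M',1,[.534,.1085]),('R',2,[.531,-.018])):
    q=L[:2]-np.array([.032,1])*.135*k; print(n,q.round(4),'tin off mm',(1e3*(np.array(p)-q)).round(1))
s=dict(np.load('s2.npz')); print('tin in tray knob',ray(s,180+137,90+212,.136).round(3))
```

```text
coaster L [0.5362 0.249  0.014 ] d 0.1086
M [0.5319 0.114 ] tin off mm [ 2.1 -5.5]
R [ 0.5276 -0.021 ] tin off mm [3.4 3. ]
tin in tray knob [ 0.485 -0.346  0.136]
```

The full canisters stand 6 mm and 5 mm off their coaster centres (limit 20 mm). The empty one is about 6 mm from the tray centre (limit 60 mm). Handing in.

```bash
python3 -c "
from plant import close_job; print(close_job())"
```

```text
the job is handed in; nothing more can be done
None
```

I handed the job in: the left canister was the empty one (about 2 N, 0.2 kg) and now stands upright near the centre of the tray. I left the other two untouched, about 6 mm or less off their coaster centres. I did not weigh them, so I am inferring they are full. No verdict came back.

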